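Strip the camera down and put its parts away

ROBOT

A 7-joint arm with a two-finger parallel gripper is mounted at the origin on a cart in front of the work surface, level with it; the furniture and walls round the work are solid. World frame = base frame: x ahead of the robot, y to its left, z up, the work surface at z = 0. Lengths are in m, angles in rad, forces in N, time in s.
With the tool pointing down it reaches from about 0.35 to 0.9 m from the base axis. Payload 8.1 kg.
Tool frame: the origin (TCP) lies midway between the tips of the shut fingers; the grasp point (between the pads) lies arm.grip_point_offset behind it (arm.grip_point_offset is the distance from the TCP to the grasp point, in m); y points along the fingers, z is the direction in which the jaws open and shut, and the axes are right-handed (so a half turn about y gives the same grasp; the last joint's range is limited). The gripper opens to 92 mm and grips with 3 to 60 N. Pads are 19 mm wide; open, the fingers measure 130 mm over their backs; the gripper's body (75 mm by 190 mm) begins 47 mm behind the grasp point.
Start: joints at [1.24, 0.434, 0.025, 1.573, -0.012, 1.134, -0.075], TCP at [0.141, -0.609, 0.227] pointing down, gripper open.
Joint ranges: [-2.62, 2.62], [-0.44, 2.09], [-1.27, 1.32], [0.08, 2.57], [-1.32, 4.46], [0.12, 2], [-2.74, 2.74]. Speed limits (rad/s): [2.22, 2.22, 3.01, 3.01, 3.14, 3.14, 3.14].

INTERFACE

Orientations are given as a rotation vector (axis times angle).
In Python, from cell import arm, get_image, camera_info gives the robot as it stands.
- The arm moves only by the tool carry_out, never from a script. Its argument "steps" is one flat list of numbers, 5 for each row, row after row: the opening, from 0 (shut) to 1 (fully open), then the shift along the world's x, y, z in units of 0.1 m (1.0 is 0.1 m), then the turn about the world's z in units of 45 degrees (1.0 is 45 degrees). In form: [hand, dx, dy, dz, spin, hand, dx, dy, dz, spin, ...]. A call has 1 to 12 rows; each row is the pose to reach, as a shift and turn from the pose commanded when the call began; what a row does not reach only later rows make up. A row lasts 1/10 s, in which the tool goes at most 50 mm and 8.59 degrees, less where a joint would pass 70% of its speed; a pose out of reach is approached as far as the arm can. A call with a number of a shift or a turn outside -1 to 1 is refused whole. A call with a gripper value outside its range is refused whole. The fingers move at their own pace and stop on an object; "grip_force" is the grip in N (left out, the last holds). Time passes only in rows, so rows that repeat a pose let the fingers close. It gives the time, the measured TCP pose, the force and the opening at its end, in the units of the state.
- arm.observe(): the state, without advancing time (a new reading comes with each control period).
- get_image(name): name is "scene" or "side" or "wrist"; returns (picture, depth): 420x560x3 uint8, red, green, blue; 420x560 float32, m along the optical axis (not along the pixel's ray), 0 where there is no reading.
- camera_info(name): a dict with "fovy" (degrees; the focal length in pixels is half the picture's height over the tangent of half this angle, whatever the lens; pixels are square), "cx", "cy" (the principal point, pixels), "R" (3x3) and "t" (3): a world point X has camera coordinates R X + t; the wrist camera has in their place "tool_from_camera" (4x4, takes a point from camera to tool coordinates, whose origin is the TCP and whose axes are the tool frame's). Camera axes: x right, y down, z forward; pixel columns grow to the right and rows downward; lengths in m; the calibration is good to about 2 mm. A picture is of the moment at which its call begins: read the wrist's pose just before it. camera_info takes no time and is no camera call.
- arm.sign_off(): hands the job in, once; it reports no verdict.
The state is a dict: "clock": time; "joints": joint angles; "dq": joint speeds; "joint_efforts": joint torques, N m; "position": TCP position; "ee_rot": TCP orientation; "force": force on the tool from outside, world axes, zero at the start; "ft_torque": the same for the moment, N m; "width": opening from 0.0 (shut) to 1.0 (fully open).
Only numpy, scipy, OpenCV 4.12 (cv2) and the standard library are available. Lean on these libraries where they do the work, as an engineer would, in place of code of your own. Each camera call takes 0.05 s, during which the arm holds its last target. There are 200 camera calls.

TASK

The inspection camera stands on its back with an extension ring and a lens stacked on it; all of them are already unscrewed. Take the stack apart and put the parts away: the lens upright in the round socket, the ring over the boss, the camera flat in the shallow square tray, with the dust cap plugged squarely into the camera's open mount so that its sensor is covered. Keep the camera and the lens upright throughout, and leave the bottle, the tape and the carton where they are.

Things in the scene. Friction and masses are not known exactly. Their poses are not given: they have to be found in the camera images.
- camera_mid (a point): Camera: grey square box 56 x 56 mm and 38 mm high, loose, 250 g, lying on its back with the round mount opening upward. The point is its centre (19 mm above its underside); x and y axes parallel to its sides, z up out of the mount. The mount is a round recess 42 mm wide and 8 mm deep in the middle of the top face, the sensor at its bottom. At the start it stands on the table under the ring and the lens. Its four sides are flat and good to grip.
- ring_mid (a point): Extension ring: aluminium ring 50 mm across and 20 mm high, loose, 60 g, with a through bore 31 mm wide. The lowest 4 mm are a narrower spigot 37 mm across, which at the start sits loosely in the camera's mount (2.5 mm play all round), so that the 50 mm wide part, 16 mm high, rests on the camera's top. The point is its centre (10 mm above the foot of the spigot); z is the ring's axis, up. Nothing is threaded: it lifts straight off.
- lens_mid (a point): Lens: black barrel 44 mm across with an aluminium mount end, 52 mm high over all, loose, 180 g, glass upward. The lowest 4 mm are a spigot 26 mm across, at the start loosely in the ring's bore (2.5 mm play); above it 12 mm of aluminium 40 mm across, above that the 44 mm wide black barrel with a ribbed focus ring. The point is its centre (26 mm above the foot of the spigot); z is its axis, up. It lifts straight off.
- cap_mid (a point): Dust cap for the camera's mount: plain black disc 50 mm across and 10 mm thick, loose, 30 g, with a plug 4 mm deep below it, 34 mm across and tapering to 28 mm, on which it stands on the table at the start. The point is its centre (7 mm above the foot of the plug); z up. Plugged into the camera's mount, the disc lies flat on the camera's top, and the point is then 22 mm above the camera's centre.
- lens_seat: Lens seat: white block 80 x 80 mm, 18 mm high, with one big round socket 56 mm wide and 12 mm deep in its top (socket floor 6 mm above the table), bolted down. Origin at the middle of its underside on the table, under the middle of the socket; z up.
- ring_seat: Ring seat: white plate 80 x 80 mm, 8 mm thick, with a short round boss 20 mm across standing 17 mm up from its middle (top 25 mm above the table, rounded), bolted down. The ring goes over the boss and lies on the plate. Origin at the middle of its underside on the table; z up.
- camera_seat: Camera seat: shallow white square tray, 80 x 80 mm outside and 68 x 68 mm inside, its rim 13 mm and its floor 6 mm above the table, with a black floor, bolted down. Origin at the middle of its underside on the table; x and y axes parallel to its sides, z up. The camera must be turned square with it to go in.
- dropper_bottle: Bystander: small brown dropper bottle with a white top, 32 mm across, 70 mm high, standing; origin at the middle of its underside.
- tape_roll: Bystander: roll of dark tape lying flat, 58 mm across, 19 mm high; origin at the middle of its underside.
- small_carton: Bystander: flat brown carton 59 x 121 x 36 mm; origin at the middle of its underside.

How it is judged:
By the outcome, as a careful person would: the job done as asked, in the order asked, and still so for the second after the job is handed in, with the robot touching nothing.
It also fails if it takes over 109 s, if anything falls off the work surface, if the arm or the gripper's body presses on something with over 40 N, if the wrist force passes 120 N, or if a joint passes its speed limit or range.

## Working session

There is one attempt and no reset: what is moved stays moved. The work goes in short steps, Python scripts to look and compute and a tool call to move; the robot and the scene stay as the last step left them, time stands still between calls to the robot, and variables do not carry over. Pictures are saved under pics/ and viewed, about 12 in all and at most 16, crops included, and the job is handed in when it is done.

Besides the shell and the picture viewer there is one more tool, called after "Request:" in YAML: its name, and indented under it one key for each argument. carry_out: Moves the arm, as the interface text tells. Shifts and turns lie within -1 to 1; 1 stands for 0.1 m of shift or 45 degrees of turn. Its arguments: {"type":"object","properties":{"steps":{"type":"array","items":{"type":"number"}},"grip_force":{"type":"number"}},"required":["steps"]}

```bash
mkdir -p pics
python3 - <<'E'
from cell import arm, get_image, camera_info
import cv2, numpy as np
s=arm.observe(); print(s, arm.grip_point_offset)
for n in ["scene","side","wrist"]:
    im,d=get_image(n); cv2.imwrite(f"pics/{n}0.png",im[:,:,::-1]); np.savez(f"{n}0.npz",im=im,d=d)
    print(n,camera_info(n), (d>0).mean())
E
python3 -c "
import cv2,numpy as np
a=cv2.imread('pics/scene0.png');b=cv2.imread('pics/side0.png')
cv2.imwrite('pics/s0.png',cv2.resize(a,(800,600)));cv2.imwrite('pics/d0.png',cv2.resize(b,(800,600)))"
```

```text
{'clock': 0.0, 'joints': array([ 1.2403912 ,  0.43523221,  0.02496145,  1.57407574, -0.01161575,
        1.13403847, -0.07511102]), 'dq': array([-0.00033   ,  0.00069331, -0.000194  , -0.00125342, -0.00121204,
       -0.00026193, -0.00109577]), 'joint_efforts': array([ 3.02620974e-04, -6.67857242e+01,  9.84650105e-01, -3.14455891e+01,
       -6.07008906e-02,  4.32223734e-02,  1.28310089e-04]), 'position': array([ 0.14098862, -0.60835917,  0.22594738]), 'ee_rot': array([-0.24059106,  2.10264751, -2.09930856]), 'force': array([ 0.95121938, -0.06915103, -0.10721824]), 'ft_torque': array([-0.01811987,  0.03091625,  0.00078119]), 'width': 0.9989778089957783} 0.0188
scene {'fovy': 43.47448071903866, 'cx': 293.7330179392836, 'cy': 209.58981504736113, 'R': array([[ 0.89967564, -0.43653235,  0.00482253],
       [-0.28737557, -0.60051292, -0.74619   ],
       [ 0.32863206,  0.66994308, -0.66571558]]), 't': array([-0.43087742,  0.26803824,  0.72343061])} 0.9961819727891157
side {'fovy': 48.29541966495365, 'cx': 278.0593900177007, 'cy': 202.13809396771552, 'R': array([[ 0.95716087, -0.28899856,  0.01796937],
       [-0.16845066, -0.60623457, -0.77724129],
       [ 0.23551527,  0.74091799, -0.62894601]]), 't': array([-0.47538971,  0.20202768,  0.8849436 ])} 0.9959651360544217
wrist {'fovy': 67.83543761746591, 'cx': 278.8060960567182, 'cy': 209.28184071546033, 'tool_from_camera': array([[-1.01706455e-05,  9.63191174e-01,  2.68817340e-01,
        -7.20423208e-02],
       [-1.13118311e-03, -2.68817179e-01,  9.63190555e-01,
        -1.59014459e-01],
       [ 9.99999360e-01, -2.94285366e-04,  1.09227963e-03,
         2.34989124e-04],
       [ 0.00000000e+00,  0.00000000e+00,  0.00000000e+00,
         1.00000000e+00]])} 0.9951147959183674
```

View pics/scene0.png

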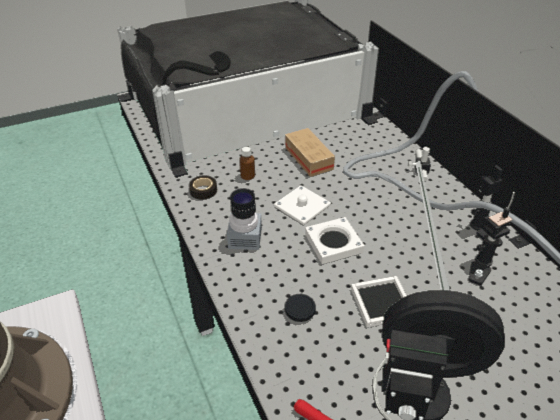

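View pics/side0.png

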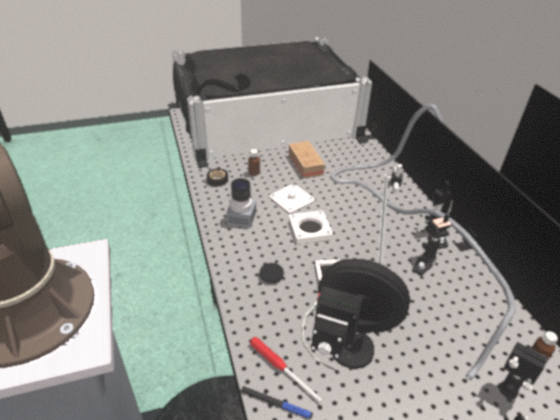

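```bash
cat > h.py <<'E'
import numpy as np, cv2
from cell import arm, get_image, camera_info
from scipy.spatial.transform import Rotation as Ro
def pose(n, st=None):
    "camera-to-world R,t and f,cx,cy"
    c=camera_info(n); f=210/np.tan(np.radians(c['fovy']/2))
    if n=='wrist':
        T=np.array(c['tool_from_camera']); Rt=Ro.from_rotvec(st['ee_rot']).as_matrix()
        return Rt@T[:3,:3], Rt@T[:3,3]+st['position'], f,c['cx'],c['cy']
    R=np.array(c['R']); return R.T, -R.T@np.array(c['t']), f,c['cx'],c['cy']
def rays(P,uv):
    R,t,f,cx,cy=P; uv=np.atleast_2d(uv).astype(float)
    return np.c_[(uv-[cx,cy])/f,np.ones(len(uv))]@R.T
def on_plane(P,uv,z):
    d=rays(P,uv); return P[1]+d*((z-P[1][2])/d[:,2])[:,None]
def cloud(P,d):
    v,u=np.mgrid[:420,:560]; uv=np.c_[u.ravel(),v.ravel()]
    X=P[1]+rays(P,uv)*d.reshape(-1,1); X[d.ravel()<=0]=np.nan
    return X.reshape(420,560,3)
def proj(P,X):
    R,t,f,cx,cy=P; c=(np.atleast_2d(X)-t)@R; return c[:,:2]/c[:,2:]*f+[cx,cy]
E
python3 - <<'E'
from h import *
x0,x1,y0,y1,r=0.1,1.0,-0.75,0.45,0.002
H=np.full((int((y1-y0)/r),int((x1-x0)/r)),-1.);C=np.zeros(H.shape+(3,),np.uint8)
for n in ["side","scene"]:
    z=np.load(n+'0.npz');X=cloud(pose(n),z['d']).reshape(-1,3);im=z['im'].reshape(-1,3)
    ok=np.isfinite(X[:,0])&(X[:,0]>x0)&(X[:,0]<x1)&(X[:,1]>y0)&(X[:,1]<y1)&(X[:,2]>-.05);X=X[ok];im=im[ok]
    i=((y1-X[:,1])/r).astype(int).clip(0,H.shape[0]-1);j=((X[:,0]-x0)/r).astype(int).clip(0,H.shape[1]-1)
    for a,b,h,c in zip(i,j,X[:,2],im):
        if h>H[a,b]: H[a,b]=h;C[a,b]=c[::-1]
C=np.where((H>0.012)[:,:,None],C,C//2)
hm=cv2.applyColorMap((np.clip(H,0,.3)/.3*255).astype(np.uint8),cv2.COLORMAP_JET);hm[H<.006]=0
for y in np.arange(-.7,.41,.1):
    for img in(C,hm):cv2.line(img,(0,int((y1-y)/r)),(8,int((y1-y)/r)),(0,255,255),1);cv2.putText(img,f"{y:.1f}",(10,int((y1-y)/r)),0,.35,(0,255,255))
for x in np.arange(.2,.95,.1):
    for img in(C,hm):cv2.putText(img,f"|{x:.1f}",(int((x-x0)/r),595),0,.35,(0,255,255))
cv2.imwrite('pics/top.png',np.hstack([C,hm])[:, :800] if C.shape[1]*2<=800 else np.hstack([C[:,:400],hm[:,:400]]))
# objects: components above 12mm
m=((H>0.011)&(H<.2)).astype(np.uint8);m=cv2.morphologyEx(m,cv2.MORPH_CLOSE,np.ones((3,3)))
k,l,st,ce=cv2.connectedComponentsWithStats(m)
for q in range(1,k):
    if st[q,4]>60: print(q,'ctr',(x0+ce[q,0]*r).round(3),(y1-ce[q,1]*r).round(3),'size',(st[q,2:4]*r).round(3),'zmax',H[l==q].max().round(3))
z=np.load('scene0.npz');X=cloud(pose('scene'),z['d'])
for nm,(u,v) in dict(lenstop=(243,196),cap=(300,306),table=(270,290),bottle=(247,153),tape=(203,180),tray=(355,295),seat=(320,237),plate=(290,205),disc=(440,330),postbase=(410,400)).items(): print(nm,X[v,u].round(3))
E
```

```text
1 ctr 0.627 0.427 size [0.516 0.066] zmax 0.205
3 ctr 0.891 0.286 size [0.176 0.282] zmax 0.211
8 ctr 0.666 0.315 size [0.068 0.13 ] zmax 0.041
11 ctr 0.424 0.308 size [0.06  0.064] zmax 0.022
13 ctr 0.521 0.31 size [0.036 0.034] zmax 0.072
27 ctr 0.815 0.043 size [0.144 0.28 ] zmax 0.138
35 ctr 0.86 0.171 size [0.048 0.054] zmax 0.058
36 ctr 0.582 0.179 size [0.028 0.024] zmax 0.029
40 ctr 0.449 0.139 size [0.08  0.066] zmax 0.105
43 ctr 0.914 -0.064 size [0.032 0.514] zmax 0.203
50 ctr 0.589 0.064 size [0.09 0.09] zmax 0.023
51 ctr 0.703 -0.044 size [0.156 0.28 ] zmax 0.111
52 ctr 0.109 -0.001 size [0.024 0.142] zmax 0.018
56 ctr 0.466 -0.046 size [0.054 0.054] zmax 0.018
57 ctr 0.584 -0.076 size [0.096 0.082] zmax 0.016
59 ctr 0.805 -0.09 size [0.054 0.038] zmax 0.155
60 ctr 0.822 -0.231 size [0.14 0.29] zmax 0.104
69 ctr 0.494 -0.263 size [0.238 0.144] zmax 0.203
73 ctr 0.587 -0.249 size [0.018 0.028] zmax 0.211
74 ctr 0.404 -0.314 size [0.092 0.076] zmax 0.016
75 ctr 0.855 -0.361 size [0.032 0.034] zmax 0.072
76 ctr 0.767 -0.399 size [0.06 0.06] zmax 0.106
lenstop [0.452 0.145 0.1  ]
cap [ 0.467 -0.048  0.013]
table [ 0.446  0.025 -0.017]
bottle [0.523 0.305 0.064]
tape [0.431 0.324 0.013]
tray [ 0.559 -0.064  0.008]
seat [0.573 0.084 0.004]
plate [0.561 0.185 0.006]
disc [ 0.545 -0.257  0.166]
postbase [ 0.481 -0.298  0.124]
```

View pics/top.png

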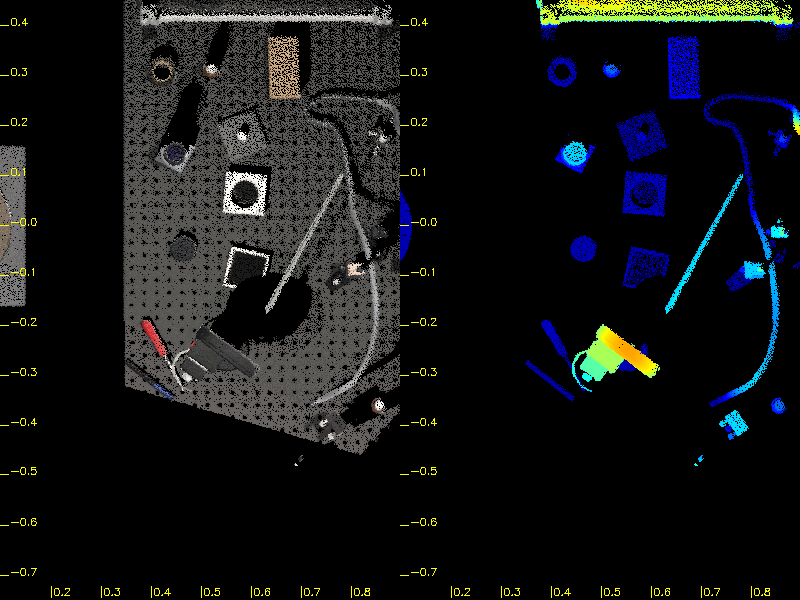

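Request:
carry_out:
  steps: [1,0,0,0.5,0,1,0,0,1,0,1,0.5,0.5,1,0,1,1,1,1,0,1,1,1,1,0]

```text
clock: 0.65
position: [0.2429, -0.5069, 0.3269]
ee_rot: [-0.24, 2.1, -2.1]
force: [-0.1, -0.5, 0.2]
width: 0.998
```

Request:
carry_out:
  steps: [1,0.5,0.5,0,0,1,1,1,0,0,1,1,1,0,0]

```text
clock: 0.95
position: [0.3429, -0.4063, 0.3267]
ee_rot: [-0.242, 2.1, -2.099]
force: [0.7, -0.4, -0.4]
width: 1.002
```

Request:
carry_out:
  steps: [1,0.3,0.5,0,0,1,0.6,1,0,0,1,0.6,1,0,0]

```text
clock: 1.25
position: [0.404, -0.3034, 0.3268]
ee_rot: [-0.246, 2.098, -2.095]
force: [0.7, -0.4, 0.4]
width: 1.001
```

Request:
carry_out:
  steps: [1,0,0.5,0,0,1,0,1,0,0,1,0,1,0,0]

```text
clock: 1.55
position: [0.4017, -0.2021, 0.327]
ee_rot: [-0.248, 2.097, -2.094]
force: [-0.5, 0.3, 0.2]
width: 0.998
```

Request:
carry_out:
  steps: [1,0,0.5,0,0,1,0,1,0,0,1,0,1,0,0]

```text
clock: 1.85
position: [0.4011, -0.1027, 0.3271]
ee_rot: [-0.248, 2.097, -2.094]
force: [-0.0, 0.0, 0.3]
width: 0.998
```

Run:
```python
from h import *
s=arm.observe(); Rt=Ro.from_rotvec(s['ee_rot']).as_matrix()
print(s['clock'],s['position'],s['joints'].round(2),'\n',Rt.round(3),'jaw az',np.degrees(np.arctan2(Rt[1,2],Rt[0,2])))
P=pose('wrist',s); print('cam',P[1],'axis',P[0][:,2]); 
im,d=get_image('wrist');cv2.imwrite('pics/w1.png',im[:,:,::-1]);np.savez('w1.npz',im=im,d=d)
# square sides orientation from side/scene: edges via masks
for n in ['scene']:
    z=np.load(n+'0.npz');X=cloud(pose(n),z['d'])
    g=z['im'].astype(int)
    def rect(c,h0,h1,rad,white=None):
        m=(np.hypot(X[...,0]-c[0],X[...,1]-c[1])<rad)&(X[...,2]>h0)&(X[...,2]<h1)
        if white: m&=g.min(-1)>white
        p=X[m][:,:2].astype(np.float32); return m.sum(),cv2.minAreaRect(p)
    print('cam',rect((.455,.13),.033,.043,.05)); print('lens',rect((.449,.139),.092,.12,.05))
    print('tray',rect((.585,-.085),-.02,.03,.06,150)); print('lseat',rect((.587,.062),-.02,.03,.065,150))
    print('plate',rect((.58,.175),-.02,.015,.065,150)); print('cap',rect((.466,-.046),.008,.03,.04)); print('boss',rect((.582,.179),.02,.03,.02))
```

```text
1.85 [ 0.40112496 -0.10265701  0.32709314] [ 0.48  0.03 -0.36  1.85  0.01  1.26 -1.22] 
 [[-0.972  0.001  0.234]
 [-0.234  0.001 -0.972]
 [-0.001 -1.    -0.001]] jaw az -76.4653176711886
cam [ 0.47111596 -0.08624274  0.48617578] axis [-0.26047611 -0.0626576  -0.96344498]
cam (np.int64(287), ((0.4486768841743469, 0.1430671066045761), (0.05805636942386627, 0.05634080618619919), 63.096744537353516))
lens (np.int64(430), ((0.44949573278427124, 0.1433124840259552), (0.045196156948804855, 0.041477080434560776), 67.88198852539062))
tray (np.int64(1272), ((0.5789087414741516, -0.07452858984470367), (0.11822904646396637, 0.09410092234611511), 27.208415985107422))
lseat (np.int64(2109), ((0.5857748985290527, 0.06053005903959274), (0.12526734173297882, 0.12924490869045258), 45.89972686767578))
plate (np.int64(1935), ((0.5798768997192383, 0.17901889979839325), (0.12775057554244995, 0.12167095392942429), 3.8055620193481445))
cap (np.int64(681), ((0.4655808210372925, -0.04804670438170433), (0.048975661396980286, 0.04984918609261513), 53.637451171875))
boss (np.int64(46), ((0.58305823802948, 0.17825165390968323), (0.012554141692817211, 0.0161680169403553), 47.39076614379883))
```

View pics/w1.png

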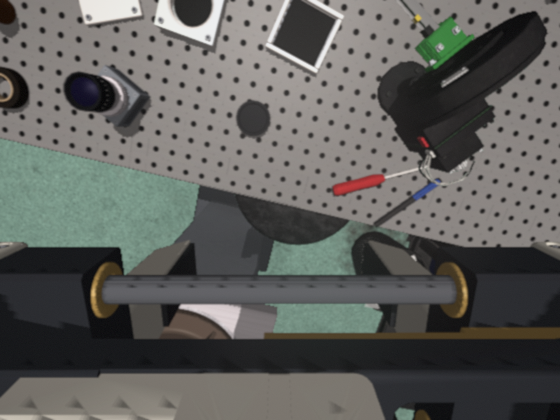

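Request:
carry_out:
  steps: [1,0.5,0.5,0,0,1,1,1,0,0,1,1,1,0,0,1,1,1,0,0]

```text
clock: 2.3
position: [0.5039, -0.0054, 0.326]
ee_rot: [-0.244, 2.101, -2.095]
force: [0.5, -0.4, -0.6]
width: 1.0
```

Request:
carry_out:
  steps: [1,0.1,0.4,0,0,1,0.1,0.4,0,0,1,0.1,0.4,0,0]

```text
clock: 2.6
position: [0.5112, 0.0305, 0.3263]
ee_rot: [-0.242, 2.101, -2.101]
force: [-0.0, -0.9, 0.4]
width: 0.999
```

Run:
```python
from h import *
s=arm.observe(); print(s['clock'],s['position'])
P=pose('wrist',s); im,d=get_image('wrist');cv2.imwrite('pics/w2.png',im[:,:,::-1]);np.savez('w2.npz',im=im,d=d,R=P[0],t=P[1])
X=cloud(P,d); hsv=cv2.cvtColor(im,cv2.COLOR_RGB2HSV)
# expected positions
for n,c in dict(lens=(.449,.143,.102),tray=(.585,-.085,.013),lseat=(.587,.062,.018),ring=(.581,.178,.025),cap=(.466,-.048,.014)).items(): print(n,proj(P,c).round(0))
w=((hsv[...,1]<40)&(hsv[...,2]>190)).astype(np.uint8)
w=cv2.morphologyEx(w,cv2.MORPH_CLOSE,np.ones((5,5)))
for c in cv2.findContours(w,cv2.RETR_EXTERNAL,cv2.CHAIN_APPROX_NONE)[0]:
    if cv2.contourArea(c)<400: continue
    q=c[:,0]; u=q.mean(0); hz=np.nanmedian(X[q[:,1],q[:,0],2])
    for z in (.008,.013,.018):
        p=on_plane(P,q,z)[:,:2].astype(np.float32); r=cv2.minAreaRect(p); print(u.round(),hz.round(4),z,np.round(r[0],4),np.round(r[1],4),round(r[2],1))
```

```text
2.6 [0.51118532 0.03051025 0.32631801]
lens [[181. 209.]]
tray [[366. 140.]]
lseat [[269. 115.]]
ring [[186. 100.]]
cap [[321. 210.]]
[372. 133.] 0.0142 0.008 [ 0.596  -0.0922] [0.0795 0.0794] 77.5
[372. 133.] 0.0142 0.013 [ 0.5958 -0.0907] [0.0787 0.0785] 77.5
[372. 133.] 0.0142 0.018 [ 0.5957 -0.0893] [0.0779 0.0777] 77.5
[269. 111.] 0.0191 0.008 [0.5919 0.0632] [0.0818 0.0817] 84.8
[269. 111.] 0.0191 0.013 [0.5917 0.0631] [0.0809 0.0809] 84.8
[269. 111.] 0.0191 0.018 [0.5916 0.0629] [0.0801 0.08  ] 84.8
[189.  96.] 0.0086 0.008 [0.5864 0.1799] [0.0781 0.0784] 21.5
[189.  96.] 0.0086 0.013 [0.5863 0.1785] [0.0773 0.0775] 21.5
[189.  96.] 0.0086 0.018 [0.5863 0.1771] [0.0765 0.0767] 21.5
```

View pics/w2.png

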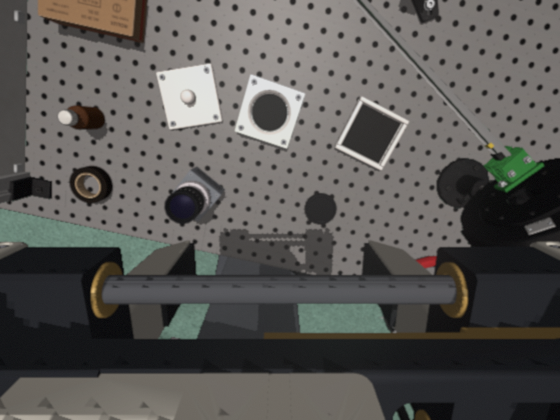

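Run:
```python
from h import *
z=np.load('w2.npz');im,d=z['im'],z['d'];c=camera_info('wrist');P=(z['R'],z['t'],210/np.tan(np.radians(c['fovy']/2)),c['cx'],c['cy'])
X=cloud(P,d)
def circ(m,zz,nm):
    q=np.argwhere(m)[:,::-1];print(nm,len(q),q.mean(0)) 
    h=cv2.convexHull(q.astype(np.int32))[:,0];p=on_plane(P,h,zz)[:,:2].astype(np.float32);print(cv2.minEnclosingCircle(p),cv2.minAreaRect(p))
near=lambda x,y,r:np.hypot(X[...,0]-x,X[...,1]-y)<r
circ(near(.449,.143,.045)&(X[...,2]>.094)&(X[...,2]<.112),.102,'lens')
circ(near(.466,-.048,.045)&(X[...,2]>.008)&(X[...,2]<.02),.014,'cap')
circ(near(.586,.178,.02)&(X[...,2]>.019)&(X[...,2]<.035),.025,'boss')
circ(near(.449,.143,.06)&(X[...,2]>.033)&(X[...,2]<.043),.038,'camtop')
print('lens ztop',np.nanmedian(X[near(.449,.143,.02)&(X[...,2]>.09)][:,2]))
print('rod pts');m=near(.68,-.1,.12)&(X[...,2]>.06);q=X[m];print(q[np.argsort(q[:,1])][::max(1,len(q)//8)].round(3))
```

```text
lens 948 [181.22151899 206.62025316]
((0.4523591697216034, 0.14345024526119232), 0.023244941607117653) ((0.45241689682006836, 0.14322884380817413), (0.043448880314826965, 0.04504688084125519), 13.046212196350098)
cap 783 [319.79821201 208.62707535]
((0.4684819281101227, -0.045881252735853195), 0.025753507390618324) ((0.4683597981929779, -0.04621703177690506), (0.04983370006084442, 0.04880446940660477), 40.553016662597656)
boss 158 [186.40506329  96.48734177]
((0.5855534672737122, 0.17885158956050873), 0.009687705896794796) ((0.5856337547302246, 0.1786251664161682), (0.01703500933945179, 0.018368985503911972), 13.075470924377441)
camtop 417 [201.0383693  189.53717026]
((0.45129773020744324, 0.14358769357204437), 0.03868074342608452) ((0.4515554904937744, 0.1440896838903427), (0.05607176944613457, 0.05789707228541374), 61.88780212402344)
lens ztop 0.1000854091411032
rod pts
[[ 0.621 -0.204  0.11 ]
 [ 0.636 -0.178  0.11 ]
 [ 0.645 -0.154  0.105]
 [ 0.658 -0.129  0.105]
 [ 0.671 -0.105  0.104]
 [ 0.68  -0.081  0.1  ]
 [ 0.698 -0.057  0.104]
 [ 0.713 -0.033  0.105]
 [ 0.722 -0.005  0.099]]
```

Request:
carry_out:
  steps: [1,-0.3,0.4,0,-0.2,1,-0.59,0.8,-0.4,-0.4,1,-0.59,1,-0.8,-0.6,1,-0.59,1,-0.8,-0.8,1,-0.59,1,-0.8,-0.92,1,-0.59,1,-0.8,-0.92]

```text
clock: 3.25
position: [0.4521, 0.1295, 0.2464]
ee_rot: [-0.494, -1.941, 1.943]
force: [0.2, -0.1, 0.1]
width: 1.003
```

Request:
carry_out:
  steps: [1,0,0.125,-0.4,0,1,0,0.125,-0.8,0,1,0,0.125,-0.9,0,1,0,0.125,-0.9,0]

```text
clock: 3.65
position: [0.4517, 0.1422, 0.1561]
ee_rot: [-0.488, -1.942, 1.946]
force: [-1.1, -0.4, 0.8]
width: 0.999
```

Run:
```python
from h import *
s=arm.observe(); Rt=Ro.from_rotvec(s['ee_rot']).as_matrix()
print(s['clock'],s['position'],s['joints'].round(2),'jaw',np.degrees(np.arctan2(Rt[1,2],Rt[0,2])),Rt[2].round(3))
P=pose('wrist',s)
im,d=get_image('wrist');cv2.imwrite('pics/w3.png',im[:,:,::-1])
X=cloud(P,d); m=(np.hypot(X[...,0]-.452,X[...,1]-.143)<.04)&(X[...,2]>.094)&(X[...,2]<.112)
print(m.sum(),X[m].mean(0),cv2.minAreaRect(X[m][:,:2].astype(np.float32)))
```

```text
3.65 [0.45166324 0.1422319  0.15608054] [-0.05  0.31 -0.45  1.99  0.17  0.88 -2.66] jaw -118.29930398122157 [ 0.002 -1.     0.002]
2815 [0.45217852 0.14401735 0.10049622] ((0.45171281695365906, 0.1442229449748993), (0.04315628483891487, 0.04268990829586983), 3.4749951362609863)
```

View pics/w3.png

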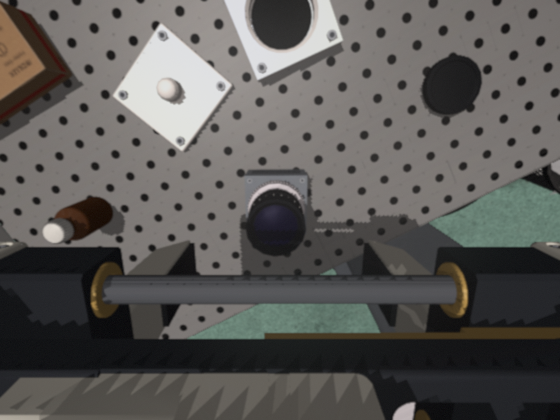

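Request:
carry_out:
  steps: [1,0,0,-0.3,0,1,0,0,-0.6,0,1,0,0,-0.88,0,1,0,0,-0.88,0,0,0,0,-0.88,0,0,0,0,-0.88,0,0,0,0,-0.88,0,0,0,0,-0.88,0,0,0,0,-0.88,0,0,0,0,-0.88,0]
  grip_force: 20

```text
clock: 4.7
position: [0.4523, 0.1436, 0.069]
ee_rot: [-0.492, -1.945, 1.944]
force: [0.0, -0.5, -0.1]
width: 0.523
```

Run:
```python
from h import *
s=arm.observe();print(s['position'],s['width']*92,s['force'],s['joints'].round(3))
```

```text
[0.45225171 0.1436077  0.06900091] 48.09365530940018 [ 0.0355683  -0.50044171 -0.0613512 ] [-0.156  0.429 -0.339  2.085  0.227  0.661 -2.713]
```

Request:
carry_out:
  steps: [0,0,0,0,0,0,0,0,0,0,0,0,0,0,0]

```text
clock: 5.0
position: [0.4522, 0.1438, 0.0688]
ee_rot: [-0.491, -1.945, 1.944]
force: [0.5, -0.3, 2.2]
width: 0.474
```

Request:
carry_out:
  steps: [0,0,0,0.1,0,0,0,0,0.2,0,0,0,0,0.5,0,0,0,0,0.8,0.1,0,0,0,0.8,0.25,0,0,0,0.8,0.4,0,0,0,0.8,0.55,0,0,0,0.8,0.7,0,0,0,0.8,0.85,0,0,0,0.8,0.9,0,0,0,0.8,0.9]

```text
clock: 6.1
position: [0.452, 0.1435, 0.1494]
ee_rot: [-0.225, 2.109, -2.109]
force: [-0.4, 0.5, -1.3]
width: 0.478
```

Run:
```python
from h import *
s=arm.observe();print(s['position'],s['width']*92,s['force'],s['joints'].round(3))
im,d=get_image('wrist');P=pose('wrist',s);cv2.imwrite('pics/w4.png',im[:,:,::-1]);X=cloud(P,d)
m=(np.hypot(X[...,0]-.452,X[...,1]-.143)<.045)
for a,b in((.03,.042),(.048,.06)):
  k=m&(X[...,2]>a)&(X[...,2]<b);print(k.sum(),cv2.minAreaRect(X[k][:,:2].astype(np.float32)))
```

```text
[0.45203284 0.14346233 0.14935435] 44.00957861688232 [-0.36408508  0.52386413 -1.34759461] [ 0.008  0.335 -0.533  1.994  0.221  0.869 -2.003]
1835 ((0.4510665833950043, 0.1443844586610794), (0.05640672147274017, 0.05635419487953186), 62.10118865966797)
1223 ((0.4563034474849701, 0.14592556655406952), (0.03802192211151123, 0.050889674574136734), 12.882603645324707)
```

View pics/w4.png

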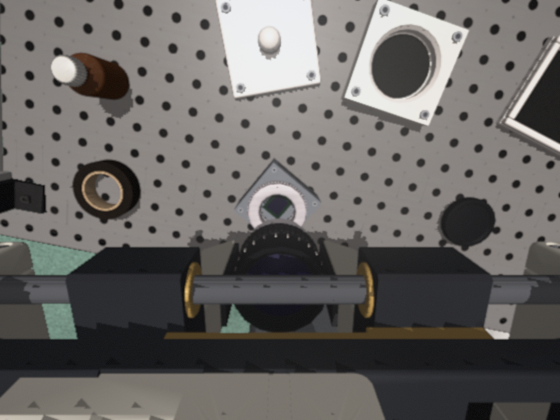

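Request:
carry_out:
  steps: [0,0.4,-0.3,0,0,0,0.8,-0.6,0,0,0,1,-0.806,0,0,0,1,-0.806,0,0]

```text
clock: 6.55
position: [0.555, 0.0584, 0.1486]
ee_rot: [-0.215, 2.112, -2.116]
force: [-0.6, 1.4, -2.7]
width: 0.475
```

Request:
carry_out:
  steps: [0,0.396,0,0,0,0,0.396,0,0,0,0,0.396,0,-0.4,0,0,0.396,0,-0.7,0,0,0.396,0,-0.9,0,0,0.396,0,-1,0,0,0.396,0,-1,0]

```text
clock: 7.25
position: [0.5907, 0.0633, 0.0479]
ee_rot: [-0.227, 2.111, -2.111]
force: [0.8, 0.2, -1.8]
width: 0.476
```

Request:
carry_out:
  steps: [0,0,0,-0.1,0,0,0,0,-0.2,0,0,0,0,-0.24,0,0,0,0,-0.24,0]

```text
clock: 7.65
position: [0.5919, 0.0631, 0.0248]
ee_rot: [-0.224, 2.109, -2.11]
force: [-0.0, -0.5, -2.2]
width: 0.473
```

Run:
```python
from h import *
s=arm.observe();print(s['position'],s['width']*92,s['force'],s['joints'].round(3))
im,d=get_image('scene');P=pose('scene');X=cloud(P,d);cv2.imwrite('pics/s5.png',im[100:380,150:510,::-1])
m=(np.hypot(X[...,0]-.59,X[...,1]-.063)<.03)
```

```text
[0.59185615 0.06310105 0.02479035] 43.47458699605616 [-0.03640359 -0.48213009 -2.16032606] [ 0.079  0.655 -0.4    1.816  0.359  0.742 -1.873]
```

View pics/s5.png

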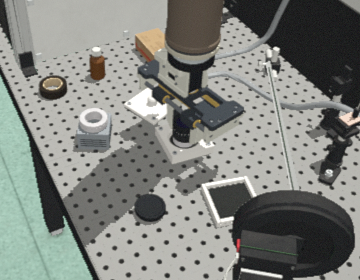

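Request:
carry_out:
  steps: [0,0,0,-0.01,0,0,0,0,-0.02,0,0,0,0,-0.02,0]

```text
clock: 8.0
position: [0.5921, 0.0631, 0.0245]
ee_rot: [-0.223, 2.109, -2.11]
force: [-5.8, -1.9, 17.3]
width: 0.474
```

Request:
carry_out:
  steps: [0,0,0,0.015,0,0,0,0,0.015,0,0.85,0,0,0.015,0,0.85,0,0,0.015,0,0.85,0,0,0.015,0,0.85,0,0,0.015,0,0.85,0,0,0.3,0,0.85,0,0,0.6,0,0.85,0,0,1,0,0.85,0,0,1,0,0.85,0,0,1,0]

```text
clock: 9.1
position: [0.5923, 0.063, 0.1236]
ee_rot: [-0.222, 2.109, -2.109]
force: [-0.3, -0.5, 0.3]
width: 0.849
```

Run:
```python
from h import *
s=arm.observe();print(s['position'],s['width']*92,s['force'],s['joints'].round(3))
im,d=get_image('scene');P=pose('scene');X=cloud(P,d);np.savez('sc6.npz',im=im,d=d)
m=(np.hypot(X[...,0]-.592,X[...,1]-.063)<.035)&(X[...,2]>.03)&(X[...,2]<.09);k=X[m];print('lens',m.sum(),k.max(0))
t=k[(k[:,2]>k[:,2].max()-.006)];print(len(t),cv2.minAreaRect(t[:,:2].astype(np.float32)),np.percentile(t[:,2],[5,50,95]))
```

```text
[0.59232693 0.0630278  0.12359123] 78.07140145476707 [-0.34486041 -0.47796999  0.2632769 ] [ 0.12   0.534 -0.454  1.739  0.282  0.932 -1.808]
lens 615 [0.60940107 0.08375988 0.06057234]
251 ((0.5887309908866882, 0.06196331977844238), (0.0444566048681736, 0.04187295213341713), 62.47127914428711) [0.05480222 0.05633886 0.05895584]
```

Request:
carry_out:
  steps: [0.85,0,0,0.25,0,0.85,-0.4,0.2,0.25,0,0.85,-0.8,0.5,0.25,0,0.85,-1,0.8,0.25,0,0.85,-1,0.8,0.25,0]

```text
clock: 9.65
position: [0.4876, 0.1472, 0.1469]
ee_rot: [-0.235, 2.108, -2.105]
force: [0.5, -0.3, 0.0]
width: 0.853
```

Request:
carry_out:
  steps: [0.85,-0.4,0,0,0,0.85,-0.4,0,0,0,0.85,-0.4,0,0,0]

```text
clock: 9.95
position: [0.4511, 0.1423, 0.1469]
ee_rot: [-0.226, 2.109, -2.111]
force: [0.3, -0.8, -0.6]
width: 0.849
```

Run:
```python
from h import *
s=arm.observe();print(s['position'],s['width']*92,s['joints'].round(3))
im,d=get_image('wrist');P=pose('wrist',s);cv2.imwrite('pics/w7.png',im[:,:,::-1]);X=cloud(P,d)
m=(np.hypot(X[...,0]-.452,X[...,1]-.143)<.045)
for a,b in((.03,.042),(.048,.06)):
  k=m&(X[...,2]>a)&(X[...,2]<b);p=X[k][:,:2].astype(np.float32);print(k.sum(),np.median(X[k][:,2]),cv2.minAreaRect(p),cv2.minEnclosingCircle(p))
```

```text
[0.45113442 0.14232446 0.14692511] 78.1194255303357 [ 0.007  0.337 -0.53   1.998  0.222  0.864 -2.002]
2076 0.038448453480850825 ((0.45107302069664, 0.1443619430065155), (0.05637311935424805, 0.05633111298084259), 62.1439094543457) ((0.45125073194503784, 0.1442069411277771), 0.03957878425717354)
1786 0.05484902665301267 ((0.45109960436820984, 0.14470908045768738), (0.0494782030582428, 0.04994311183691025), 82.88186645507812) ((0.45078983902931213, 0.1447627693414688), 0.025555578991770744)
```

Request:
carry_out:
  steps: [0.85,0,0.02,-0.4,0,0.85,0,0.02,-0.8,0,0.85,0,0.02,-1,0,0.85,0,0.02,-1,0]

```text
clock: 10.4
position: [0.4507, 0.144, 0.0449]
ee_rot: [-0.229, 2.111, -2.113]
force: [-0.2, 0.5, 0.4]
width: 0.848
```

Request:
carry_out:
  steps: [0.85,0,0,-0.07,0,0.85,0,0,-0.07,0,0,0,0,-0.07,0,0,0,0,-0.07,0,0,0,0,-0.07,0,0,0,0,-0.07,0,0,0,0,-0.07,0,0,0,0,-0.07,0,0,0,0,-0.07,0,0,0,0,-0.07,0]
  grip_force: 15

```text
clock: 11.4
position: [0.4519, 0.145, 0.0411]
ee_rot: [-0.224, 2.109, -2.11]
force: [-1.2, -0.1, 6.5]
width: 0.533
```

Request:
carry_out:
  steps: [0,0,0,0.1,0,0,0,0,0.2,0,0,0,0,0.6,0,0,0,0,0.6,0]

```text
clock: 11.8
position: [0.454, 0.1465, 0.105]
ee_rot: [-0.218, 2.109, -2.105]
force: [1.1, 0.4, -0.4]
width: 0.532
```

Run:
```python
from h import *
s=arm.observe();print(s['position'],s['width']*92,s['force'],s['joints'].round(3))
im,d=get_image('scene');P=pose('scene');cv2.imwrite('pics/s8.png',cv2.resize(im[120:290,180:400,::-1],None,fx=2.5,fy=2.5))
im,d=get_image('wrist');P=pose('wrist',s);X=cloud(P,d)
m=(np.hypot(X[...,0]-.452,X[...,1]-.143)<.045)
for a,b in((.03,.042),(.1,.13)):
  k=m&(X[...,2]>a)&(X[...,2]<b);p=X[k][:,:2].astype(np.float32);print(k.sum(),np.median(X[k][:,2]),cv2.minAreaRect(p))
```

```text
[0.45401565 0.1464958  0.10501898] 48.961035497700884 [ 1.08174043  0.36251313 -0.44040157] [-0.022  0.398 -0.512  2.042  0.28   0.762 -2.062]
3658 0.04035102954176942 ((0.451806902885437, 0.1450454145669937), (0.05669547989964485, 0.05658307671546936), 62.17229461669922)
4714 0.11877740667779735 ((0.46133410930633545, 0.14957571029663086), (0.06235642358660698, 0.060102418065071106), 61.70970153808594)
```

View pics/s8.png

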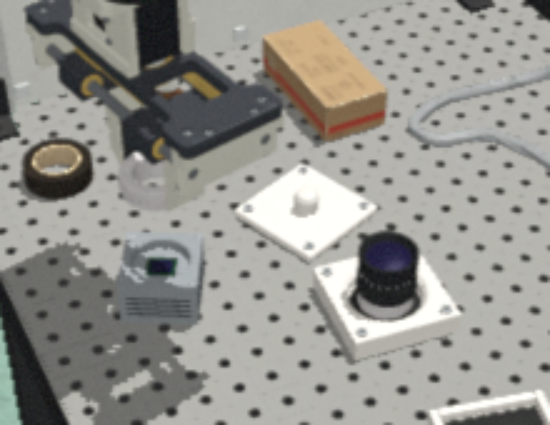

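Request:
carry_out:
  steps: [0,0.4,0.1,0,0,0,0.8,0.3,0,0,0,1,0.344,0,0,0,1,0.344,0,0]

```text
clock: 12.3
position: [0.5538, 0.18, 0.0996]
ee_rot: [-0.224, 2.111, -2.109]
force: [0.2, 0.3, -1.4]
width: 0.534
```

Request:
carry_out:
  steps: [0,0.344,0,0,0,0,0.344,0,0,0,0,0.344,0,-0.3,0,0,0.344,0,-0.6,0,0,0.344,0,-0.66,0,0,0.344,0,-0.66,0]

```text
clock: 12.9
position: [0.5844, 0.1789, 0.0336]
ee_rot: [-0.228, 2.11, -2.112]
force: [-0.3, 1.0, -0.8]
width: 0.533
```

Run:
```python
from h import *
s=arm.observe();print(s['position'],s['width']*92,s['force'],s['joints'].round(3))
im,d=get_image('scene');cv2.imwrite('pics/s9.png',cv2.resize(im[120:290,180:400,::-1],None,fx=2.5,fy=2.5))
```

```text
[0.58443578 0.17890049 0.033643  ] 49.0526600412059 [-0.26617222  0.97843033 -0.83987953] [-0.096  0.669 -0.428  1.764  0.369  0.793 -2.064]
```

View pics/s9.png

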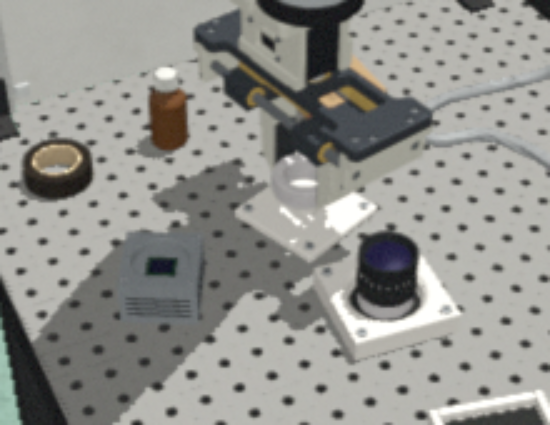

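Request:
carry_out:
  steps: [0,0,0,-0.08,0,0,0,0,-0.15,0,0,0,0,-0.18,0,0,0,0,-0.18,0,0,0,0,-0.18,0]

```text
clock: 13.45
position: [0.5862, 0.1795, 0.0169]
ee_rot: [-0.224, 2.11, -2.11]
force: [0.1, 0.1, -0.7]
width: 0.533
```

Request:
carry_out:
  steps: [0,0,0,-0.015,0,0,0,0,-0.015,0]

```text
clock: 13.65
position: [0.5861, 0.1794, 0.0153]
ee_rot: [-0.224, 2.11, -2.11]
force: [0.4, -0.8, -1.3]
width: 0.529
```

Request:
carry_out:
  steps: [0,0,0,-0.01,0,0,0,0,-0.01,0,0.85,0,0,-0.01,0,0.85,0,0,-0.01,0,0.85,0,0,-0.01,0,0.85,0,0,-0.01,0,0.85,0,0,0.2,0,0.85,0,0,0.6,0,0.85,0,0,1,0,0.85,0,0,1,0]

```text
clock: 14.65
position: [0.5892, 0.1812, 0.1208]
ee_rot: [-0.215, 2.108, -2.103]
force: [0.9, 0.9, 0.7]
width: 0.848
```

Run:
```python
from h import *
s=arm.observe();print(s['position'],s['width']*92,s['joints'].round(3))
im,d=get_image('scene');P=pose('scene');X=cloud(P,d)
m=(np.hypot(X[...,0]-.586,X[...,1]-.179)<.04)&(X[...,2]>.014)&(X[...,2]<.05);k=X[m];print('ring',m.sum(),np.percentile(k[:,2],[5,50,90,99]),cv2.minAreaRect(k[:,:2].astype(np.float32)))
cv2.imwrite('pics/s10.png',cv2.resize(im[120:290,180:400,::-1],None,fx=2.5,fy=2.5))
```

```text
[0.58917145 0.18123076 0.1207702 ] 78.03688335479899 [-0.064  0.567 -0.473  1.694  0.308  0.946 -2.012]
ring 459 [0.01561854 0.02541758 0.0286275  0.0302    ] ((0.5816184878349304, 0.1770879030227661), (0.04989200085401535, 0.04965653270483017), 17.506906509399414)
```

Request:
carry_out:
  steps: [0.9,0,0,0.3,0.15,0.9,-0.2,-0.1,0.3,0.3,0.9,-0.4,-0.2,0.3,0.5,0.9,-0.6,-0.3,0.3,0.7,0.9,-0.8,-0.345,0.3,0.85,0.9,-1,-0.345,0.3,1,0.9,-1,-0.345,0.3,1]

```text
clock: 15.4
position: [0.483, 0.1443, 0.144]
ee_rot: [-0.888, 1.616, -1.615]
force: [0.1, 1.0, -0.2]
width: 0.901
```

Request:
carry_out:
  steps: [0.9,-0.34,0,0,0.19,0.9,-0.34,0,0,0.38,0.9,-0.34,0,0,0.57,0.9,-0.34,0,0,0.76,0.9,-0.34,0,0,0.95,0.9,-0.34,0,0,1]

```text
clock: 16.0
position: [0.4523, 0.1447, 0.1444]
ee_rot: [-1.304, 1.05, -1.048]
force: [0.4, 1.0, -0.3]
width: 0.9
```

Request:
carry_out:
  steps: [0.9,0,0,0,0.19,0.9,0,0,0,0.38,0.9,0,0,0,0.57,0.9,0,0,0,0.76,0.9,0,0,0,0.95,0.9,0,0,0,1,0.9,0,0,0,1]

```text
clock: 16.7
position: [0.4522, 0.1448, 0.1444]
ee_rot: [-1.523, 0.452, -0.449]
force: [-0.0, -0.3, -0.1]
width: 0.898
```

```bash
cat > m.py <<'E'
from h import *
s=arm.observe(); Rt=Ro.from_rotvec(s['ee_rot']).as_matrix()
print(s['position'],s['joints'].round(2),'jaw',np.degrees(np.arctan2(Rt[1,2],Rt[0,2])).round(2),Rt[2].round(3))
im,d=get_image('wrist');P=pose('wrist',s);X=cloud(P,d)
def rect(c,a,b,r=.045):
  k=(np.hypot(X[...,0]-c[0],X[...,1]-c[1])<r)&(X[...,2]>a)&(X[...,2]<b);p=X[k][:,:2].astype(np.float32);print(k.sum(),k.any() and np.median(X[k][:,2]).round(4),k.any() and cv2.minAreaRect(p))
E
python3 - <<'E'
from m import *
rect((.451,.144),.033,.044); cv2.imwrite('pics/w11.png',im[:,:,::-1])
E
```

```text
[0.45215763 0.14476917 0.14435782] [ 0.41  0.54 -1.14  1.97  0.58  1.01 -0.  ] jaw 57.07 [-0.002 -1.    -0.   ]
2408 0.039 ((0.4514157772064209, 0.14380547404289246), (0.0560327023267746, 0.05674091726541519), 62.0101432800293)
```

Request:
carry_out:
  steps: [0.9,0,-0.01,0,0.11,0.9,0,-0.01,-0.3,0.11,0.9,0,-0.01,-0.6,0.11,0.9,0,-0.01,-0.9,0.11,0.9,0,-0.01,-0.9,0.11]

```text
clock: 17.25
position: [0.4502, 0.1427, 0.0523]
ee_rot: [-1.54, 0.387, -0.38]
force: [-0.9, -0.0, 0.3]
width: 0.899
```

Run:
```python
from m import *
cv2.imwrite('pics/w12.png',im[:,:,::-1])
rect((.451,.144),.033,.044)
```

```text
[0.45019542 0.1427062  0.05232102] [ 0.31  0.66 -1.02  2.06  0.76  0.86 -0.07] jaw 62.0 [-0.004 -1.    -0.004]
3785 0.0389 ((0.44750264286994934, 0.14624419808387756), (0.056052833795547485, 0.04764016345143318), 62.29770278930664)
```

View pics/w12.png

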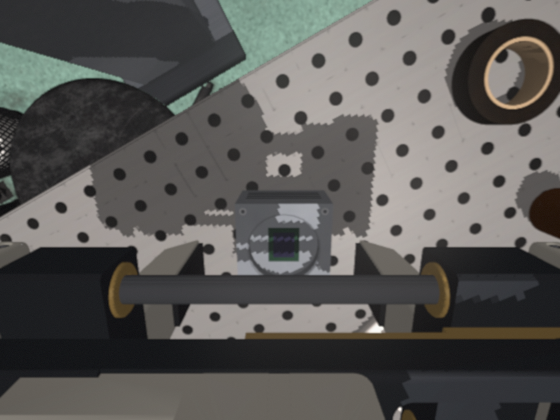

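Request:
carry_out:
  steps: [0.9,0,0,-0.25,0,0.9,0,0,-0.43,0,0.9,0,0,-0.43,0,0,0,0,-0.43,0,0,0,0,-0.43,0,0,0,0,-0.43,0,0,0,0,-0.43,0,0,0,0,-0.43,0,0,0,0,-0.43,0,0,0,0,-0.43,0,0,0,0,-0.43,0]
  grip_force: 30

```text
clock: 18.4
position: [0.4526, 0.1441, 0.013]
ee_rot: [-1.537, 0.381, -0.383]
force: [-1.0, -1.4, 8.6]
width: 0.605
```

Request:
carry_out:
  steps: [0,0,0,0.05,0,0,0,0,0.15,0,0,0,0,0.5,0,0,0,0,0.8,0,0,0,0,0.8,0,0,0,0,0.8,0]

```text
clock: 19.0
position: [0.4524, 0.1437, 0.0928]
ee_rot: [-1.537, 0.381, -0.383]
force: [-0.4, -0.8, -2.0]
width: 0.611
```

Run:
```python
from m import *
print(s['width']*92,s['force'])
```

```text
[0.45242358 0.14365881 0.09281366] [ 0.36  0.61 -1.08  2.03  0.68  0.92 -0.01] jaw 62.06 [ 0.001 -1.     0.001]
56.215227520875786 [-0.41326041 -0.81929858 -2.0139281 ]
```

Run:
```python
from h import *
z=np.load('w2.npz');c=camera_info('wrist');P=(z['R'],z['t'],210/np.tan(np.radians(c['fovy']/2)),c['cx'],c['cy'])
a=np.radians(77.5);c0=np.array([.5958,-.0907]);J=np.array([np.cos(a),np.sin(a)]);N=np.array([np.sin(a),-np.cos(a)])
for nm,X in (('w2',cloud(P,z['d'])),('scene',cloud(pose('scene'),np.load('scene0.npz')['d'])),('side',cloud(pose('side'),np.load('side0.npz')['d']))):
    q=X.reshape(-1,3);q=q[np.isfinite(q[:,0])&(q[:,2]>.06)&(q[:,2]<.4)];j=(q[:,:2]-c0)@J;n=(q[:,:2]-c0)@N
    for lo in (.07,.12,.16):
        k=(q[:,2]>lo)&(abs(j)<.125)&(abs(n)<.1)
        dj=np.maximum(abs(j)-.095,0);dn=np.maximum(abs(n)-.0375,0);g=np.hypot(dj,dn)
        g=np.where(k,g,9);i=g.argsort()[:4];print(nm,lo,g[i].round(3),q[i].round(3).tolist())
```

```text
w2 0.07 [0.001 0.001 0.001 0.001] [[0.566, -0.045, 0.396], [0.566, -0.044, 0.396], [0.566, -0.045, 0.396], [0.566, -0.045, 0.395]]
w2 0.12 [0.001 0.001 0.001 0.001] [[0.566, -0.045, 0.396], [0.566, -0.044, 0.396], [0.566, -0.045, 0.396], [0.566, -0.045, 0.395]]
w2 0.16 [0.001 0.001 0.001 0.001] [[0.566, -0.045, 0.396], [0.566, -0.044, 0.396], [0.566, -0.045, 0.396], [0.566, -0.045, 0.395]]
scene 0.07 [0.013 0.013 0.014 0.014] [[0.631, -0.166, 0.098], [0.632, -0.165, 0.098], [0.632, -0.167, 0.098], [0.632, -0.168, 0.101]]
scene 0.12 [9. 9. 9. 9.] [[0.958, 1.03, 0.061], [0.96, 1.027, 0.062], [0.958, 1.016, 0.066], [0.954, 1.0, 0.072]]
scene 0.16 [9. 9. 9. 9.] [[0.958, 1.03, 0.061], [0.96, 1.027, 0.062], [0.958, 1.016, 0.066], [0.954, 1.0, 0.072]]
side 0.07 [0.02  0.02  0.021 0.021] [[0.641, -0.152, 0.098], [0.641, -0.151, 0.099], [0.641, -0.159, 0.103], [0.644, -0.147, 0.097]]
side 0.12 [9. 9. 9. 9.] [[0.966, 1.592, 0.06], [0.958, 1.549, 0.073], [0.963, 1.551, 0.072], [0.963, 1.535, 0.076]]
side 0.16 [9. 9. 9. 9.] [[0.966, 1.592, 0.06], [0.958, 1.549, 0.073], [0.963, 1.551, 0.072], [0.963, 1.535, 0.076]]
```

Request:
carry_out:
  steps: [0,0,0,0.2,0.1,0,0.2,-0.3,0.2,0.2,0,0.4,-0.65,0.2,0.342,0,0.6,-1,0.2,0.342,0,0.6,-1,0.2,0.342]

```text
clock: 19.55
position: [0.5137, 0.0377, 0.1099]
ee_rot: [-1.566, 0.18, -0.176]
force: [0.1, 0.2, -2.0]
width: 0.603
```

Request:
carry_out:
  steps: [0,0.2,-0.35,0,0,0,0.35,-0.7,0,0,0,0.43,-1,0,0,0,0.43,-1,0,0]

```text
clock: 19.95
position: [0.5551, -0.0613, 0.1099]
ee_rot: [-1.566, 0.179, -0.175]
force: [-0.6, -0.8, -3.0]
width: 0.607
```

Request:
carry_out:
  steps: [0,0.4,-0.345,0,0,0,0.4,-0.345,0,0,0,0.4,-0.345,0,0,0,0.4,-0.345,0,0]

```text
clock: 20.35
position: [0.594, -0.089, 0.1115]
ee_rot: [-1.563, 0.172, -0.169]
force: [-0.1, -0.3, -2.7]
width: 0.607
```

Run:
```python
from m import *
print(s['width']*92,s['force'])
cv2.imwrite('pics/w13.png',im[:,:,::-1])
im,d=get_image('scene');cv2.imwrite('pics/s13.png',im[150:350,230:500,::-1])
```

```text
[ 0.59402116 -0.08901202  0.11146106] [ 0.74  0.79 -1.11  1.7   0.76  1.15  0.77] jaw 77.58 [-0.002 -1.     0.001]
55.82533911276001 [-0.10213986 -0.27942104 -2.67255391]
```

View pics/w13.png

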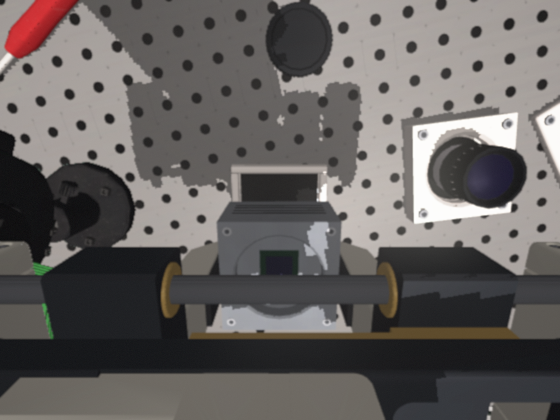

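Run:
```python
from h import *
s=arm.observe();P=pose('wrist',s)
a=on_plane(P,[(232,166),(328,165),(239,174),(320,174)],.013);J=np.array([np.cos(np.radians(77.5)),np.sin(np.radians(77.5))])
print(a.round(4),(a[:,:2]-s['position'][:2])@J)
```

```text
[[ 0.5492 -0.1194  0.013 ]
 [ 0.5654 -0.0419  0.013 ]
 [ 0.5569 -0.1154  0.013 ]
 [ 0.5713 -0.0496  0.013 ]] [-0.03931351  0.03992098 -0.03374386  0.03360003]
```

Request:
carry_out:
  steps: [0,0,0,-0.3,0,0,0,0,-0.6,0,0,0,0,-0.82,0,0,0,0,-0.82,0,0,0,0,-0.82,0]

```text
clock: 20.95
position: [0.5949, -0.0897, 0.0308]
ee_rot: [-1.564, 0.171, -0.17]
force: [0.2, 0.1, -1.8]
width: 0.607
```

Run:
```python
from h import *
s=arm.observe();print(s['position'],s['force'],s['joints'].round(2))
im,d=get_image('scene');cv2.imwrite('pics/s14.png',cv2.resize(im[200:350,260:460,::-1],None,fx=3,fy=3))
```

```text
[ 0.59493182 -0.08969252  0.03083459] [ 0.16763221  0.06460072 -1.83314398] [ 0.7   0.87 -1.03  1.76  0.87  1.04  0.69]
```

View pics/s14.png

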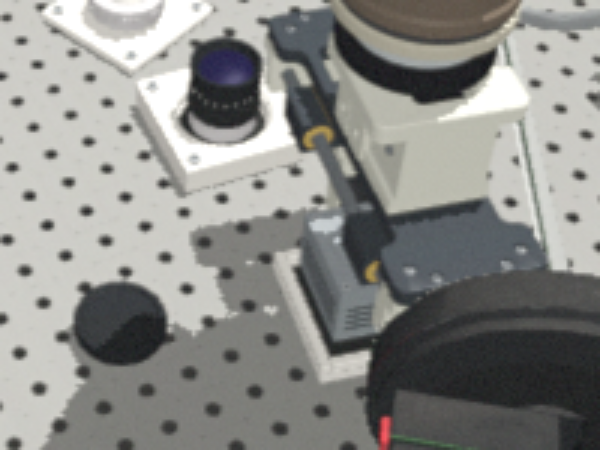

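Request:
carry_out:
  steps: [0,0.01,0,-0.05,0,0,0.01,0,-0.09,0,0,0.01,0,-0.11,0,0,0.01,0,-0.11,0]

```text
clock: 21.4
position: [0.5961, -0.0906, 0.0193]
ee_rot: [-1.564, 0.171, -0.172]
force: [-0.8, -0.6, -2.0]
width: 0.61
```

Request:
carry_out:
  steps: [0,0,0,-0.01,0,0,0,0,-0.01,0]

```text
clock: 21.6
position: [0.5962, -0.0906, 0.0191]
ee_rot: [-1.564, 0.171, -0.172]
force: [-3.4, -0.7, 6.6]
width: 0.609
```

Request:
carry_out:
  steps: [0.9,0,0,0,0,0.9,0,0,0.01,0,0.9,0,0,0.01,0,0.9,0,0,0.01,0,0.9,0,0,0.01,0,0.9,0,0,0.3,0,0.9,0,0,0.6,0,0.9,0,0,1,0,0.9,0,0,1,0,0.9,0,0,1,0]

```text
clock: 22.6
position: [0.5966, -0.0906, 0.119]
ee_rot: [-1.564, 0.17, -0.173]
force: [0.1, -0.6, -0.3]
width: 0.903
```

Run:
```python
from m import *
rect((.596,-.09),.037,.053,.05);rect((.468,-.046),.006,.02,.04)
```

```text
[ 0.59660017 -0.09064397  0.11896213] [ 0.74  0.78 -1.11  1.69  0.76  1.16  0.77] jaw 77.47 [ 0.002 -1.    -0.   ]
4327 0.0445 ((0.5947271585464478, -0.09108652919530869), (0.05607866123318672, 0.056309379637241364), 77.55601501464844)
3804 0.0142 ((0.4689653813838959, -0.047114066779613495), (0.04964657500386238, 0.049738217145204544), 38.35618209838867)
```

Request:
carry_out:
  steps: [0.85,-0.4,0.2,0,0,0.85,-0.8,0.44,0,0,0.85,-1,0.44,0,0,0.85,-1,0.44,0,0]

```text
clock: 23.05
position: [0.4924, -0.0466, 0.1169]
ee_rot: [-1.566, 0.173, -0.167]
force: [0.9, -0.2, 0.6]
width: 0.848
```

Request:
carry_out:
  steps: [0.85,-0.27,0,0,0,0.85,-0.27,0,0,0,0.85,-0.27,0,-0.4,0,0.85,-0.27,0,-0.7,0,0.85,-0.27,0,-0.9,0,0.85,-0.27,0,-0.9,0,0.85,-0.27,0,-0.9,0]

```text
clock: 23.75
position: [0.4695, -0.0463, 0.0281]
ee_rot: [-1.563, 0.172, -0.171]
force: [0.4, 0.4, 0.8]
width: 0.851
```

Run:
```python
from m import *
rect((.468,-.046),.006,.02,.04)
```

```text
[ 0.469492   -0.04632071  0.02807491] [ 0.73  0.73 -1.04  2.08  0.86  0.85  0.51] jaw 77.49 [-0.001 -1.     0.001]
4935 0.014 ((0.4652712643146515, -0.04606715589761734), (0.05017367750406265, 0.043359775096178055), 78.02745819091797)
```

Request:
carry_out:
  steps: [0.85,0,0,-0.12,0,0.85,0,0,-0.21,0,0.85,0,0,-0.21,0,0,0,0,-0.21,0,0,0,0,-0.21,0,0,0,0,-0.21,0,0,0,0,-0.21,0,0,0,0,-0.21,0,0,0,0,-0.21,0,0,0,0,-0.21,0,0,0,0,-0.21,0,0,0,0,-0.21,0]
  grip_force: 12

```text
clock: 25.0
position: [0.4693, -0.0466, 0.0074]
ee_rot: [-1.564, 0.171, -0.172]
force: [-0.7, 0.3, 5.0]
width: 0.536
```

Request:
carry_out:
  steps: [0,0,0,0.05,0,0,0,0,0.15,0,0,0,0,0.5,0,0,0,0,0.9,0,0,0,0,0.9,0,0,0,0,0.9,0]

```text
clock: 25.6
position: [0.4696, -0.0468, 0.0983]
ee_rot: [-1.564, 0.17, -0.173]
force: [-0.1, -1.1, -1.2]
width: 0.537
```

Run:
```python
from m import *
print(s['width']*92,s['force'])
rect((.468,-.046),.085,.12,.04);rect((.596,-.09),.037,.053,.05)
im,d=get_image('scene');cv2.imwrite('pics/s15.png',cv2.resize(im[180:350,230:430,::-1],None,fx=3,fy=3))
```

```text
[ 0.46955224 -0.04683063  0.09826498] [ 0.81  0.64 -1.16  2.03  0.72  0.96  0.63] jaw 77.45 [ 0.002 -1.    -0.   ]
49.43428822466045 [-0.09762536 -1.0865762  -1.17766109]
5798 0.105 ((0.4610022008419037, -0.04454110562801361), (0.07770468294620514, 0.03395354002714157), 75.55843353271484)
0 False False
```

View pics/s15.png

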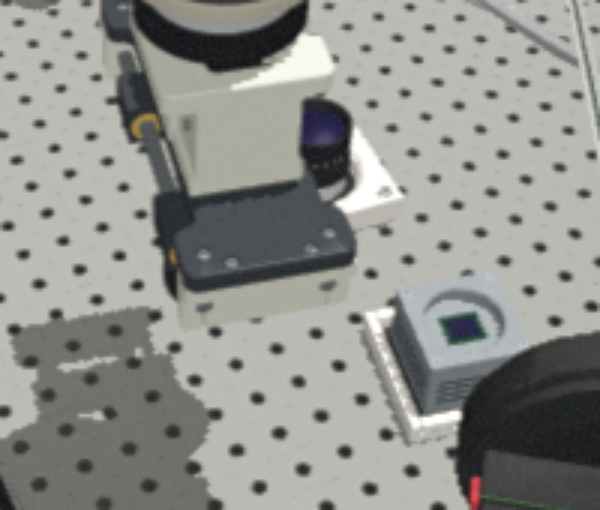

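Request:
carry_out:
  steps: [0,0.35,-0.15,0,0,0,0.7,-0.3,0,0,0,1,-0.443,0,0,0,1,-0.443,0,0]

```text
clock: 26.1
position: [0.5717, -0.0931, 0.0955]
ee_rot: [-1.563, 0.175, -0.174]
force: [-0.3, 0.9, -1.0]
width: 0.537
```

Request:
carry_out:
  steps: [0,0.265,0,0,0,0,0.265,0,0,0,0,0.265,0,-0.2,0,0,0.265,0,-0.4,0,0,0.265,0,-0.4,0,0,0.265,0,-0.4,0]

```text
clock: 26.7
position: [0.5946, -0.0907, 0.0565]
ee_rot: [-1.564, 0.173, -0.169]
force: [-0.4, -0.1, -0.1]
width: 0.539
```

Run:
```python
from m import *
print(s['width']*92,s['force'])
im,d=get_image('scene');cv2.imwrite('pics/s16.png',cv2.resize(im[200:330,300:460,::-1],None,fx=3.5,fy=3.5))
```

```text
[ 0.59459818 -0.09065868  0.0565446 ] [ 0.7   0.83 -1.03  1.75  0.81  1.06  0.73] jaw 77.52 [-0.002 -1.    -0.   ]
49.55210704686894 [-0.4256254  -0.08521856 -0.0937091 ]
```

View pics/s16.png

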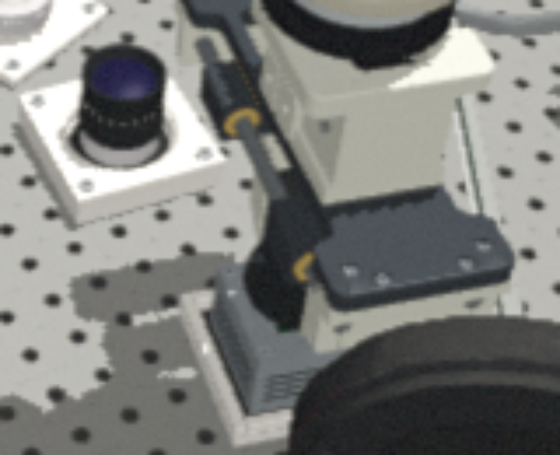

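Cap hangs level just over the mount, centred. Lowering.

Request:
carry_out:
  steps: [0,0,0,-0.05,0,0,0,0,-0.085,0,0,0,0,-0.085,0,0,0,0,-0.085,0]

```text
clock: 27.2
position: [0.5956, -0.0909, 0.0487]
ee_rot: [-1.564, 0.172, -0.171]
force: [1.6, 0.2, -0.8]
width: 0.537
```

Request:
carry_out:
  steps: [0,0,0,-0.01,0,0,0,0,-0.01,0]

```text
clock: 27.4
position: [0.5956, -0.0909, 0.0477]
ee_rot: [-1.564, 0.171, -0.171]
force: [0.6, -0.4, 0.3]
width: 0.536
```

Request:
carry_out:
  steps: [0,0,0,-0.005,0,0,0,0,-0.005,0,0.85,0,0,-0.005,0,0.85,0,0,-0.005,0,0.85,0,0,0,0,0.85,0,0,0,0,0.85,0,0,0.3,0,0.85,0,0,0.7,0,0.85,0,0,1,0,0.85,0,0,1,0,0.85,0,0,1,0]

```text
clock: 28.5
position: [0.5959, -0.091, 0.1481]
ee_rot: [-1.564, 0.171, -0.173]
force: [0.0, -0.6, -0.2]
width: 0.849
```

Request:
carry_out:
  steps: [0.85,-0.3,0,0.6,0,0.85,-0.6,0,1,0,0.85,-1,0,1,0,0.85,-1,0,1,0,0.85,-1,0,1,0]

```text
clock: 29.0
position: [0.4946, -0.092, 0.2472]
ee_rot: [-1.566, 0.173, -0.172]
force: [0.8, -0.3, 0.2]
width: 0.847
```

Run:
```python
from m import *
rect((.596,-.09),.048,.062,.05);rect((.596,-.09),.036,.047,.05);rect((.59,.063),.052,.065,.035);rect((.586,.179),.022,.035,.04)
im,d=get_image('scene');cv2.imwrite('pics/s17.png',im[100:350,160:460,::-1]);P=pose('scene');X=cloud(P,d)
for c,a,b,r in (((.596,-.09),.048,.062,.04),((.59,.063),.05,.065,.035),((.586,.179),.022,.035,.04),((.521,.31),.055,.08,.03),((.424,.308),.01,.03,.045),((.666,.315),.028,.045,.08)): rect(c,a,b,r)
X=cloud(P,np.load('scene0.npz')['d']);print('start');[rect(c,a,b,r) for c,a,b,r in (((.521,.31),.055,.08,.03),((.424,.308),.01,.03,.045),((.666,.315),.028,.045,.08))]
import m;
```

```text
[ 0.49459276 -0.09201226  0.24723968] [ 0.96  0.48 -1.23  1.77  0.48  1.24  0.95] jaw 77.41 [-0.    -1.    -0.002]
999 0.0539 ((0.5884018540382385, -0.09059542417526245), (0.04829116538167, 0.037647247314453125), 78.09332275390625)
558 0.0448 ((0.5888484716415405, -0.08967172354459763), (0.055299289524555206, 0.0453854501247406), 77.50261688232422)
896 0.0561 ((0.5873400568962097, 0.06124550849199295), (0.036614686250686646, 0.043553274124860764), 5.007259845733643)
1094 0.028 ((0.5842027068138123, 0.17687493562698364), (0.049649741500616074, 0.049489181488752365), 14.414926528930664)
999 0.0539 ((0.5884018540382385, -0.09059542417526245), (0.04829116538167, 0.037647247314453125), 78.09332275390625)
926 0.056 ((0.5873400568962097, 0.06124550849199295), (0.036614686250686646, 0.043553274124860764), 5.007259845733643)
1094 0.028 ((0.5842027068138123, 0.17687493562698364), (0.049649741500616074, 0.049489181488752365), 14.414926528930664)
0 False False
0 False False
0 False False
start
0 False False
0 False False
0 False False
```

View pics/s17.png

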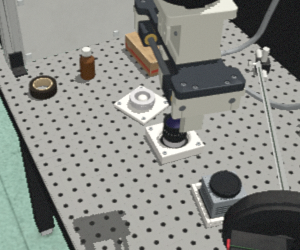

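Run:
```python
from cell import arm
print(arm.sign_off())
```

```text
the job is handed in; nothing more can be done
None
```

I took the stack apart, put every part away in the order asked and handed the job in at about 29 s of robot time; no verdict was reported. The last wrist-camera check, with the gripper clear of everything, showed:

| Part | Where it is | Top height measured | Top height expected |
|---|---|---|---|
| Lens | upright in the round socket | 56 mm | 58 mm |
| Ring | over the boss, on the plate | 28 mm | 28 mm |
| Camera | in the tray, sides at 77.5° like the tray's | 45 mm | 44 mm |
| Dust cap | flat on the camera's top, plug in the mount | 54 mm | 54 mm |

- **Lens height:** it read 2 mm low. It also read 2 mm low while still on the stack, so I put that down to measurement error. The lens had touched the socket floor at the expected height.
- **Forces:** the highest I saw was about 17 N, when the lens touched the socket floor.
- **Bottle, tape and carton:** I never went near them, and in the last picture they looked to be where they started. My numeric comparison of their positions failed because the script used the wrong view, so this rests on the picture alone.
- **Joint limits:** joint 7 came within about 0.03 rad of its limit during the lens grasp, and joint 3 was within about 0.04 rad of its limit at the end. Neither passed it in any reading.

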